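Present a tasting jar on the counter carousel

TASK

The round tasting carousel on the wine-shop counter has one empty collar: gently pick up the thin glass jar with the ball cork that stands beside the carousel (squeeze it lightly), set it upright in that collar without dropping or pressing it, and let go of it. Then take hold of one of the carousel's upright wooden pegs and turn the carousel until this jar stands right at the pointer on the carousel's front, and finish still gripping the peg, holding the carousel motionless there. Keep the other three jars standing in their collars and leave everything else on the counter alone.

Things in the scene. Friction and masses are not known exactly. Their poses are not given: they have to be found in the camera images.
- jar_mid (a point): Jar to serve: amber glass cylinder, 52 mm diameter up to 56 mm height, neck 42 mm at 70 mm, ball cork, 88 mm tall in all, about 0.25 kg; starts upright on the counter, left of the carousel. Point on its axis 44 mm above its underside; z up. Thin glass: breaks if the fingers press it with over 80 N (both pads added, i.e. 40 N of grip); use 20 to 30 N. Set down with under 40 N.
- jar: The same jar, origin at the centre of its underside.
- carousel: Turning dark metal disc, 300 mm diameter, flat top 45 mm above the counter. Origin on its vertical turning axis at counter height; x axis points to the empty collar, z up. Turns either way without stops, friction about 0.1 N m, stays where left. On top: four aluminium collars 100 mm from the axis, 90 degrees apart, four upright pegs between them and a low hub.
- empty_place (a point): Centre of the empty collar on the disc's top face (45 mm above the counter), 100 mm from the turning axis; turns with the carousel. The collar is a ring of 64 mm inner diameter, 5 mm wall, standing 8 mm above the disc; the jar belongs inside it, standing on the disc.
- stand: Fixed dark steel foot under the disc; a flat tongue runs out from it on the counter to a pointer block (30 mm wide, 26 mm high, wedge pointing at the disc, 190 mm from the axis). Origin on the turning axis at counter height; x axis points from the axis to the pointer: the front, on the customer's side, away from the robot.
- front (a point): Fixed point straight inside the pointer, 100 mm from the turning axis, 89 mm above the counter: where the middle of the served jar must come.
- peg0 (a point): Upright round wooden peg, 16 mm in diameter, 85 mm tall on the disc (top 130 mm above the counter), 125 mm from the turning axis, 45 degrees anticlockwise (seen from above) from the empty collar; turns with the carousel. Point on its axis 25 mm below its top, a good height to grip from above; being round it can turn between the fingers.
- peg1 (a point): Upright round wooden peg, 16 mm in diameter, 85 mm tall on the disc (top 130 mm above the counter), 125 mm from the turning axis, 135 degrees anticlockwise (seen from above) from the empty collar; turns with the carousel. Point on its axis 25 mm below its top, a good height to grip from above; being round it can turn between the fingers.
- peg2 (a point): Upright round wooden peg, 16 mm in diameter, 85 mm tall on the disc (top 130 mm above the counter), 125 mm from the turning axis, 225 degrees anticlockwise (seen from above) from the empty collar; turns with the carousel. Point on its axis 25 mm below its top, a good height to grip from above; being round it can turn between the fingers.
- peg3 (a point): Upright round wooden peg, 16 mm in diameter, 85 mm tall on the disc (top 130 mm above the counter), 125 mm from the turning axis, 315 degrees anticlockwise (seen from above) from the empty collar; turns with the carousel. Point on its axis 25 mm below its top, a good height to grip from above; being round it can turn between the fingers.
- other1_mid (a point): Another amber glass jar, 52 mm in diameter, with a flat cork (82 mm tall), loose in the collar 90 degrees anticlockwise from the empty one; point on its axis 44 mm above its underside. To stay upright in its collar.
- place1 (a point): Point 44 mm above the disc at the centre of the collar 90 degrees anticlockwise from the empty one; turns with the carousel.
- other2_mid (a point): Another amber glass jar, 52 mm in diameter, with a flat cork (82 mm tall), loose in the collar 180 degrees anticlockwise from the empty one; point on its axis 44 mm above its underside. To stay upright in its collar.
- place2 (a point): Point 44 mm above the disc at the centre of the collar 180 degrees anticlockwise from the empty one; turns with the carousel.
- other3_mid (a point): Another amber glass jar, 52 mm in diameter, with a flat cork (82 mm tall), loose in the collar 270 degrees anticlockwise from the empty one; point on its axis 44 mm above its underside. To stay upright in its collar.
- place3 (a point): Point 44 mm above the disc at the centre of the collar 270 degrees anticlockwise from the empty one; turns with the carousel.
- bowl: White ceramic bowl, 110 mm across, 50 mm high; a bystander, to be left alone. Origin at the centre of its underside.
- bottle: Upright green wine bottle, 74 mm in diameter, 300 mm tall; a bystander, to be left alone. Origin at the centre of its underside.
- mill: Dark wooden pepper mill, 54 mm in diameter, 145 mm tall; a bystander, to be left alone. Origin at the centre of its underside.
- glass: Clear stemmed tasting glass, 68 mm across, 157 mm tall; a bystander, to be left alone. Origin at the centre of its underside.
- terminal: Black card terminal lying flat, 150 x 75 x 35 mm; a bystander, to be left alone. Origin at the centre of its underside.
- coasters: Stack of round cork coasters, 92 mm in diameter, 20 mm high; a bystander, to be left alone. Origin at the centre of its underside.

How it is judged:
On the way, in this order (a step that is already met when the one before it is completed fails the run):
1. the jar has been lifted clear of the counter in the gripper (height (world z) of jar_mid above 0.075 m and contact force between the fingers and jar above 1 N), for 0.1 s.
2. the jar stands upright in the empty collar, let go, before the carousel has been brought to the pointer (horizontal distance between jar_mid and empty_place below 0.012 m and z of jar_mid in the frame of empty_place between 0.039 and 0.049 m and angle between jar_mid's own z axis and vertical below 0.15 rad and contact force between the fingers and jar below 0.3 N and linear speed of jar below 0.03 m/s and horizontal distance between empty_place and front above 0.035 m), for 0.3 s.
At the end, for the whole second after the job is handed in: The jar stands untouched in its collar (12 mm), its axis within 18 mm and the collar within 20 mm of the front point; the carousel is motionless (below 0.05 rad/s) and held by a peg (grasp point within 30 mm of it) with over 2 N; the other jars stand in their collars (14 mm) (horizontal distance between jar_mid and empty_place below 0.012 m and z of jar_mid in the frame of empty_place between 0.039 and 0.049 m and angle between jar_mid's own z axis and vertical below 0.15 rad and horizontal distance between jar_mid and front below 0.018 m and horizontal distance between empty_place and front below 0.02 m and angular speed of carousel below 0.05 rad/s and contact force between the fingers and carousel above 2 N and contact force between the fingers and jar below 0.3 N and (horizontal distance between the grasp point and peg0 below 0.03 m or horizontal distance between the grasp point and peg1 below 0.03 m or horizontal distance between the grasp point and peg2 below 0.03 m or horizontal distance between the grasp point and peg3 below 0.03 m) and distance between other1_mid and place1 below 0.014 m and distance between other2_mid and place2 below 0.014 m and distance between other3_mid and place3 below 0.014 m); the arm keeps its last pose, push and grip.
It fails at once if the thin jar is squeezed with more than 80 N in all (contact force between the fingers and jar above 80 N).
It fails at once if the jar is banged or pressed onto the carousel with more than 40 N (contact force between jar and carousel above 40 N).
It fails at once if the jar tips over (angle between jar_mid's own z axis and vertical above 0.6 rad).
It fails at once if another jar is knocked out of its collar or over (distance between other1_mid and place1 above 0.03 m or distance between other2_mid and place2 above 0.03 m or distance between other3_mid and place3 above 0.03 m).
It fails at once if a bystander on the counter is moved by more than 30 mm (distance of any of bowl, bottle, mill, glass, terminal, coasters from where it was at the start of the episode above 0.03 m).
It also fails if it takes over 61 s, if anything falls off the work surface, if the arm or the gripper's body presses on something with over 40 N, if the wrist force passes 120 N, or if a joint passes its speed limit or range.

ROBOT

A 6-joint arm with a two-finger parallel gripper is mounted at the origin on the work surface. World frame = base frame: x ahead of the robot, y to its left, z up, the work surface at z = 0. Lengths are in m, angles in rad, forces in N, time in s.
With the tool pointing down it reaches from about 0.375 to 0.975 m from the base axis. Payload 3.8 kg.
Tool frame: the origin (TCP) lies at the very end of the fingers, on their centre line; the grasp point (between the pads) lies 19 mm behind it; z points along the fingers, y is the direction in which the jaws open and shut (so a half turn about z gives the same grasp; the last joint's range is limited). The gripper opens to 85 mm and grips with 20 to 120 N. Pads are 22 mm wide; open, the fingers measure 114 mm over their backs; the gripper's body (76 mm by 85 mm) begins 54 mm behind the grasp point. The pads swing forward as they close: fully open they stand 13 mm farther back than shut.
Start: joints at [-1.182, 0.264, 1.604, -0, 1.274, -0.037], TCP at [0.279, -0.615, 0.231] pointing down, gripper open.
Joint ranges: [-2.63, 2.63], [-0.94, 2.18], [0.31, 2.57], [-1.31, 4.45], [0, 2.66], [-2.55, 2.55]. Speed limits (rad/s): [2.57, 2.57, 3.14, 3.14, 3.14, 3.14].

INTERFACE

Orientations are given as a rotation vector (axis times angle).
In Python, from workcell import status, read_camera, camera_info, order gives the robot as it stands.
- The arm moves only by the tool move_arm, never from a script. Its argument "deltas" is a list of rows, each a list of 3 entries, a list of its own where there are three numbers: the turn, a rotation vector about the world's x, y, z as a fraction of full scale, then the shift along the world's x, y, z as a fraction of full scale, then the closure, from -1 (fully open) to 1 (shut), so that 0 is half open. A call has 1 to 20 rows; each row is the pose to reach, as a shift and turn from the pose commanded when the call began; what a row does not reach only later rows make up. Full scale, the value 1, is 0.1 m for a shift and pi/2 rad for a turn. A row lasts 1/8 s, in which the tool goes at most 62.5 mm and 10.7 degrees, less where a joint would pass 70% of its speed; a pose out of reach is approached as far as the arm can. A call with a number of a shift or a turn outside -1 to 1 is refused whole. A call with a gripper value outside its range is refused whole. The fingers move at their own pace and stop on an object; "grip_force" is the grip in N (left out, the last holds). Time passes only in rows, so rows that repeat a pose let the fingers close. It gives the time, the measured TCP pose, the force and the opening at its end, in the units of the state.
- status.read_state(): the state, without advancing time (a new reading comes with each control period).
- read_camera(name): name is "scene" or "top" or "wrist"; returns (picture, depth): 480x640x3 uint8, red, green, blue; 480x640 float32, m along the optical axis (not along the pixel's ray), 0 where there is no reading.
- camera_info(name): a dict with "K" (3x3 intrinsics, pixels), "D" ([k1, k2, p1, p2, k3] as OpenCV has them; the pictures are not rectified), "R" (3x3) and "t" (3): a world point X has camera coordinates R X + t. Camera axes: x right, y down, z forward; pixel columns grow to the right and rows downward; lengths in m; the calibration is good to about 2 mm. A picture is of the moment at which its call begins: read the wrist's pose just before it. camera_info takes no time and is no camera call; for the wrist camera it gives the pose at the moment of the call.
- order.finish_job(): hands the job in, once; it reports no verdict.
The state is a dict: "time": time; "q": joint angles; "joint_vel": joint speeds; "joint_torque": joint torques, N m; "tool_pos": TCP position; "tcp_rot": TCP orientation; "wrist_force": force on the tool from outside, world axes, zero at the start; "torque": the same for the moment, N m; "width": opening from 0.0 (shut) to 1.0 (fully open).
Only numpy, scipy, OpenCV 4.12 (cv2) and the standard library are available. Lean on these libraries where they do the work, as an engineer would, in place of code of your own. Each camera call takes 0.05 s, during which the arm holds its last target. There are 200 camera calls.

## Working session

There is one attempt and no reset: what is moved stays moved. The work goes in short steps, Python scripts to look and compute and a tool call to move; the robot and the scene stay as the last step left them, time stands still between calls to the robot, and variables do not carry over. Pictures are saved under pics/ and viewed, about 8 in all and at most 12, crops included, and the job is handed in when it is done.

Besides the shell and the picture viewer there is one more tool, called after "Request:" as a command line: name --argument value ..., lists and objects as JSON in quotes. move_arm: Moves the arm, as the interface text tells. Its arguments: {"type":"object","properties":{"deltas":{"type":"array","items":{"type":"array"}},"grip_force":{"type":"number"}},"required":["deltas"]}

```bash
mkdir -p pics
cat > h.py <<'E'
import numpy as np, cv2
from workcell import status, read_camera, camera_info, order
def grab(name,fn):
    ci=camera_info(name); im,d=read_camera(name)
    cv2.imwrite('pics/'+fn+'.png',im[:,:,::-1]); np.savez('pics/'+fn+'.npz',im=im,d=d,K=ci['K'],D=ci['D'],R=ci['R'],t=ci['t'])
    return load(fn)
def load(fn): return dict(np.load('pics/'+fn+'.npz'))
def ray(c,uv):
    p=cv2.undistortPoints(np.array(uv,float).reshape(-1,1,2),c['K'],c['D']).reshape(-1,2)
    d=np.c_[p,np.ones(len(p))]@c['R']; return -c['R'].T@c['t'], d
def onz(c,uv,z):
    o,d=ray(c,uv); return o+d*((z-o[2])/d[:,2])[:,None]
def cloud(c):
    v,u=np.mgrid[0:480,0:640]; o,d=ray(c,np.c_[u.ravel(),v.ravel()])
    return (o+d*c['d'].reshape(-1,1)).reshape(480,640,3)
def proj(c,X):
    return cv2.projectPoints(np.array(X,float).reshape(-1,3),cv2.Rodrigues(c['R'])[0],c['t'],c['K'],c['D'])[0].reshape(-1,2)
E
python3 - <<'E'
from h import *
s=status.read_state(); print({k:np.round(v,3) for k,v in s.items()})
for n in('top','scene'):
    c=grab(n,n+'0'); print(n,-c['R'].T@c['t'],c['R'][2])
E
```

```text
{'time': np.float64(0.0), 'q': array([-1.182,  0.265,  1.605, -0.   ,  1.274, -0.037]), 'joint_vel': array([ 0.   ,  0.001,  0.001, -0.001,  0.002, -0.002]), 'joint_torque': array([-0.0000e+00, -5.1511e+01, -3.6731e+01, -0.0000e+00,  1.3000e-02,
       -0.0000e+00]), 'tool_pos': array([ 0.279, -0.614,  0.23 ]), 'tcp_rot': array([-3.068e+00, -6.630e-01,  1.000e-03]), 'wrist_force': array([-0.189,  0.736,  0.163]), 'torque': array([ 0.005, -0.011,  0.036]), 'width': np.float64(1.0)}
top [ 0.50637101 -0.00475594  1.22590607] [ 0.03343794  0.00513525 -0.9994276 ]
scene [ 1.26087995 -0.50876153  0.84979654] [-0.60516216  0.43939271 -0.66386204]
```

View pics/top0.png

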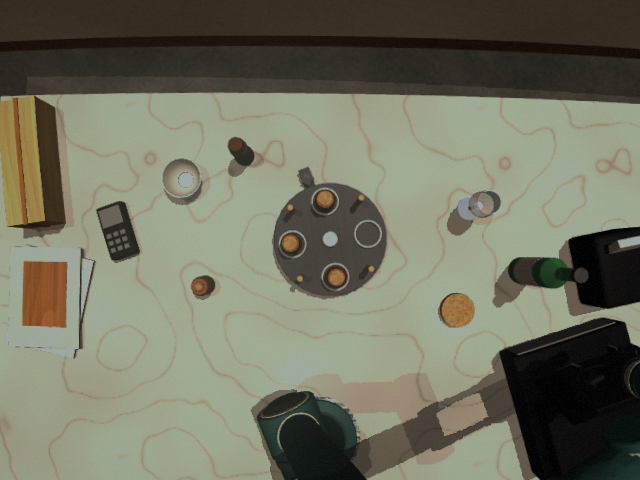

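View pics/scene0.png

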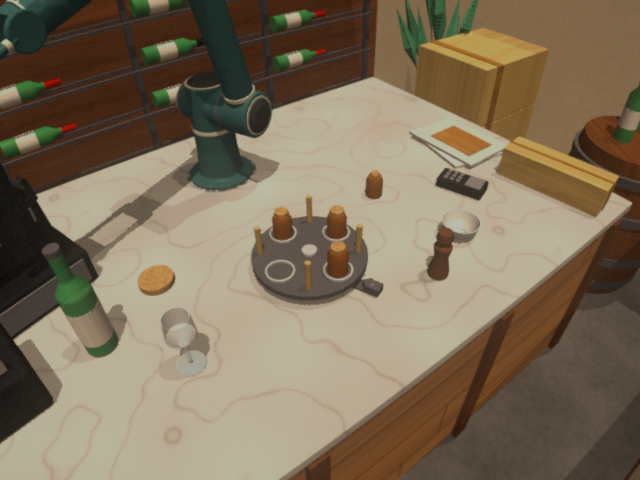

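Top view: carousel hub at about (330,240), empty collar (368,234), pointer (307,176), jar to serve (203,286). The collar has to turn about 100° anticlockwise. Next I measure these.

```bash
cat > m.py <<'E'
from h import *
def comps(m,amin):
    n,l,s,ce=cv2.connectedComponentsWithStats(m.astype(np.uint8)); return [(s[i,4],s[i,:4],ce[i],l==i) for i in range(1,n) if s[i,4]>=amin]
def fitpegs(c):
    X=cloud(c); P=[]
    hsv=cv2.cvtColor(c['im'],cv2.COLOR_RGB2HSV)
    m=(X[...,2]>.11)&(X[...,2]<.15)&(c['d']>0)
    return comps(m,4),X,hsv
E
python3 - <<'E'
from m import *
c=load('top0'); X=cloud(c)
ok=c['d']>0
# disc points by height
m=ok&(abs(X[...,2]-.045)<.006)&(np.hypot(X[...,0]-.5,X[...,1]+.02)<.3)
for a,bb,ce,l in comps(m,100): print('disc',a,bb,ce,X[l].mean(0))
m=ok&(X[...,2]>.06)&(X[...,2]<.14)&(X[...,0]>.3)&(abs(X[...,1])<.5)
for a,bb,ce,l in comps(m,3): print(a,bb,ce.round(1),np.median(X[l],0).round(3),X[l][:,2].max().round(3))
v=X[286,203]; print('jar',v)
ci=np.array([[330,239.5],[368,234]]); print(onz(c,ci,[.045,.045]),X[240,330],X[234,368])
print('ptr',onz(c,[[307,176]],.026),X[170:183,300:314][...,2].round(3).max())
g=cv2.cvtColor(c['im'],cv2.COLOR_RGB2GRAY)
cv2.imwrite('pics/crop.png',cv2.resize(c['im'][150:310,180:400,::-1],None,fx=3.6,fy=3.6,interpolation=cv2.INTER_CUBIC))
E
```

```text
disc 7979 [274 183 113 112] [331.47386891 238.98333124] [ 0.54398116 -0.03093125  0.04474047]
3 [236 137   2   3] [236.3 138. ] [0.787 0.21  0.138] 0.14
5 [229 138   2   3] [229.6 139.2] [0.784 0.225 0.138] 0.139
200 [227 138  21  20] [239.2 149.8] [0.76  0.202 0.123] 0.14
352 [315 190  20  22] [324.7 200.4] [ 0.637 -0.012  0.116] 0.132
177 [469 191  20  27] [474.8 206.3] [ 0.625 -0.383  0.122] 0.14
326 [479 192  19  22] [488.1 202.2] [ 0.642 -0.43   0.096] 0.14
52 [356 195   9   9] [360.2 199. ] [ 0.641 -0.099  0.126] 0.133
50 [287 205   8   9] [290.7 208.7] [0.615 0.073 0.127] 0.134
340 [281 234  21  20] [290.8 243.5] [0.529 0.071 0.118] 0.131
47 [366 265   9   7] [370.  267.6] [ 0.472 -0.124  0.128] 0.135
322 [326 267  21  20] [335.8 276.5] [ 0.448 -0.041  0.116] 0.132
34 [297 275   7   6] [300.2 277.6] [0.445 0.047 0.128] 0.132
239 [192 277  17  19] [199.7 286. ] [0.417 0.308 0.071] 0.091
jar [0.41701141 0.29850765 0.07918728]
[[ 0.54240697 -0.02704128  0.045     ]
 [ 0.55836156 -0.12721077  0.045     ]] [ 0.54072792 -0.02682837  0.05722179] [ 0.55836477 -0.12721832  0.0449272 ]
ptr [[0.71353151 0.0369379  0.026     ]] 0.032
```

View pics/crop.png

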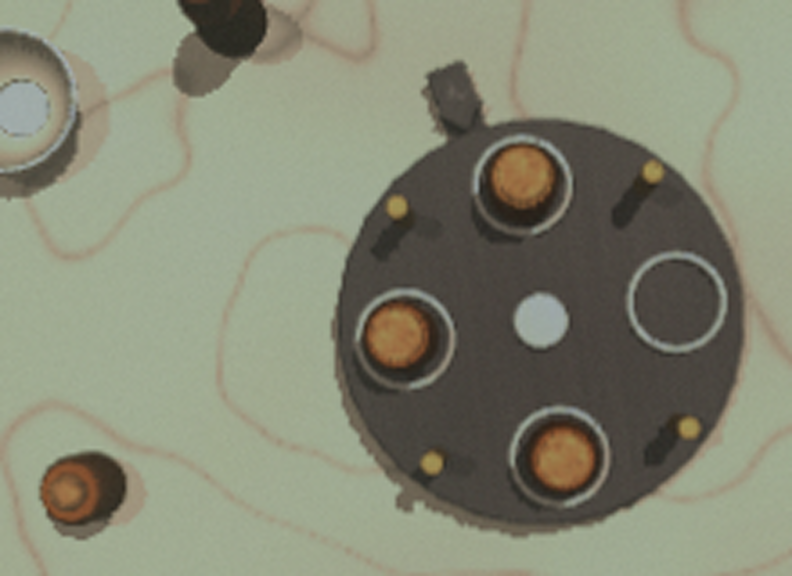

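Run:
```python
from m import *
c=load('top0')
f=lambda l: np.array(l)/3.6+[180,150]
pg=onz(c,f([[653,172],[397,206],[432,462],[689,428]]),.13); print('pegs',pg.round(4),pg.mean(0))
co=onz(c,f([[677,301],[522,185],[405,339],[560,456]]),.053); print('coll',co.round(4),co.mean(0))
C=(pg.mean(0)+co.mean(0))/2
for P,o in((pg,45),(co,0)):
    d=P-C; a=np.degrees(np.arctan2(d[:,1],d[:,0]))-o-90*np.arange(4); print((a+180)%360-180,np.hypot(d[:,0],d[:,1]))
p=onz(c,f([[453,92],[462,128],[455,65]]),.026); d=p-C; print('ptr',p,np.degrees(np.arctan2(d[:,1],d[:,0])),np.hypot(d[:,0],d[:,1]))
print('jar',onz(c,f([[68,491]]),.078))
# pointer points by height
X=cloud(c); m=(c['d']>0)&(X[...,2]>.015)&(X[...,2]<.035)&(abs(X[...,0]-.72)<.04)&(abs(X[...,1]-.03)<.04); m&=np.hypot(X[...,0]-C[0],X[...,1]-C[1])>.158
print(X[m].mean(0),m.sum(),np.degrees(np.arctan2(*(X[m].mean(0)-C)[[1,0]])))
# scene view
s=load('scene0'); X=cloud(s)
m=(X[...,2]>.03)&(X[...,2]<.055)&(np.hypot(X[...,0]-.41,X[...,1]-.3)<.06); q=X[m]; print('jar body pts',len(q))
A=np.c_[2*q[:,:2],np.ones(len(q))]; b=(q[:,:2]**2).sum(1); r=np.linalg.lstsq(A,b,rcond=None)[0]; print(r[:2],np.sqrt(r[2]+r[0]**2+r[1]**2))
m=(X[...,2]>.076)&(X[...,2]<.1)&(np.hypot(X[...,0]-.41,X[...,1]-.3)<.06);print(X[m].mean(0),m.sum(), X[m][:,2].max())
```

```text
pegs [[ 0.6435 -0.1012  0.13  ]
 [ 0.6178  0.0732  0.13  ]
 [ 0.4438  0.0466  0.13  ]
 [ 0.4693 -0.1277  0.13  ]] [ 0.54361499 -0.02728037  0.13      ]
coll [[ 0.559  -0.1265  0.053 ]
 [ 0.6422 -0.0124  0.053 ]
 [ 0.5285  0.0712  0.053 ]
 [ 0.4451 -0.0428  0.053 ]] [ 0.54373258 -0.02761074  0.053     ]
[-81.46629504 -81.35738513 -81.54568666 -81.56592595] [0.12416721 0.12498702 0.12429462 0.12476763]
[-81.18774869 -81.32013308 -81.27230643 -81.17032459] [0.10025425 0.09970022 0.09982609 0.0997161 ]
ptr [[0.71470027 0.04010649 0.026     ]
 [0.68761524 0.03293204 0.026     ]
 [0.73515307 0.03893377 0.026     ]] [21.55303    22.75606851 19.11968314] [0.18388403 0.15609163 0.20265866]
jar [[0.4157112  0.30952696 0.078     ]]
[0.71338773 0.03992163 0.02544543] 182 21.650378907470937
jar body pts 118
[0.41885092 0.31213228] 0.022903765447922702
[0.42084489 0.30987749 0.08348872] 45 0.0899225086755292
```

Centre is (.5437,-.0274), empty collar at -81.4°, pointer at about 21.6°, jar at about (.417,.310). The radii check out at 100 and 125 mm. Now moving toward the jar with the jaw yaw at about -36°, which also suits peg3 later.

Request:
move_arm --deltas '[[[0,0,0.1],[0.1,0.5,0],-1],[[0,0,0.2],[0.2,1,0],-1],[[0,0,0.324],[0.2,1,0],-1]]' --grip_force 25

```text
time: 0.48
tool_pos: [0.299, -0.5108, 0.2302]
tcp_rot: [-2.801, -1.415, -0.001]
wrist_force: [0.3, -0.9, 0.1]
width: 1.0
```

Request:
move_arm --deltas '[[[0,0,0],[0.1,0.5,0],-1],[[0,0,0],[0.2,1,0],-1]]'

```text
time: 0.72
tool_pos: [0.3187, -0.4134, 0.2306]
tcp_rot: [-2.81, -1.403, -0.0]
wrist_force: [1.3, 0.1, 0.6]
width: 0.999
```

Request:
move_arm --deltas '[[[0,0,0],[0.1,0.5,0],-1],[[0,0,0],[0.2,1,0],-1]]'

```text
time: 0.98
tool_pos: [0.3386, -0.3129, 0.2308]
tcp_rot: [-2.81, -1.404, -0.0]
wrist_force: [-0.3, 0.4, -0.5]
width: 0.997
```

Request:
move_arm --deltas '[[[0,0,0],[0.1,0.5,0],-1],[[0,0,0],[0.2,1,0],-1]]'

```text
time: 1.23
tool_pos: [0.3586, -0.213, 0.2309]
tcp_rot: [-2.81, -1.404, -0.0]
wrist_force: [0.9, 0.0, 0.6]
width: 1.006
```

Request:
move_arm --deltas '[[[0,0,0],[0.1,0.5,0],-1],[[0,0,0],[0.2,1,0],-1]]'

```text
time: 1.48
tool_pos: [0.3785, -0.1131, 0.231]
tcp_rot: [-2.81, -1.405, -0.0]
wrist_force: [0.5, -0.1, 0.2]
width: 0.999
```

Request:
move_arm --deltas '[[[0,0,0],[0.1,0.5,0],-1],[[0,0,0],[0.2,1,0],-1]]'

```text
time: 1.72
tool_pos: [0.3986, -0.0131, 0.2311]
tcp_rot: [2.81, 1.405, 0.0]
wrist_force: [-0.2, 0.4, 0.4]
width: 1.001
```

Request:
move_arm --deltas '[[[0,0,0],[0,0.5,0],-1],[[0,0,0],[0,1,0],-1]]'

```text
time: 1.98
tool_pos: [0.3983, 0.0869, 0.231]
tcp_rot: [2.81, 1.405, -0.0]
wrist_force: [1.4, -0.1, -0.7]
width: 0.994
```

Request:
move_arm --deltas '[[[0,0,0],[0,0.5,0],-1],[[0,0,0],[0,1,0],-1]]'

```text
time: 2.22
tool_pos: [0.3982, 0.1869, 0.231]
tcp_rot: [2.809, 1.406, -0.0]
wrist_force: [0.7, 0.5, 0.0]
width: 0.999
```

Request:
move_arm --deltas '[[[0,0,0],[0.09,0.5,0],-1],[[0,0,0],[0.18,1,0],-1]]'

```text
time: 2.48
tool_pos: [0.4164, 0.2869, 0.231]
tcp_rot: [2.809, 1.406, -0.0]
wrist_force: [0.5, 0.3, 0.0]
width: 0.999
```

Request:
move_arm --deltas '[[[0,0,0],[0,0.24,-0.2],-1],[[0,0,0],[0,0.24,-0.5],-1],[[0,0,0],[0,0.24,-0.8],-1],[[0,0,0],[0,0.24,-0.8],-1],[[0,0,0],[0,0.24,-0.8],-1]]'

```text
time: 3.1
tool_pos: [0.4172, 0.3095, 0.1521]
tcp_rot: [-2.81, -1.405, -0.001]
wrist_force: [1.5, 0.7, -0.2]
width: 1.0
```

Run:
```python
from m import *
c=grab('wrist','w1'); s=status.read_state(); print(s['tool_pos'])
g=s['tool_pos']; 
for z in(.0,.056,.078): print(z,proj(c,[[g[0],g[1],z]]))
print(-c['R'].T@c['t'],c['R'][2])
```

```text
[0.41767809 0.3097326  0.15275061]
0.0 [[318.15815795 215.61582645]]
0.056 [[318.48235847 239.25013934]]
0.078 [[318.65075183 251.53968781]]
[0.46305237 0.37195489 0.2947352 ] [-0.1804434  -0.24139493 -0.95350336]
```

View pics/w1.png

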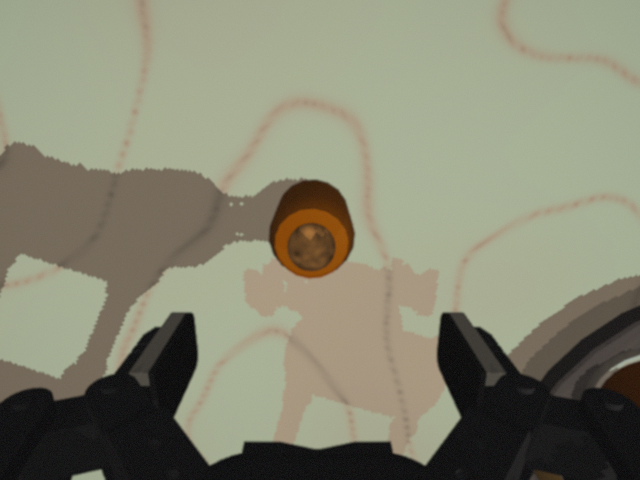

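Wrist view: ball cork centre at (311,245), expected under the grip at (318.6,251.5). The offset is a few mm, so I convert it and fold it in.

Run:
```python
from m import *
c=load('w1'); print(onz(c,[[311,245]],.076), onz(c,[[312,236]],.058)); X=cloud(c); print(X[240,311],X[245,311])
```

```text
[[0.41617944 0.31475794 0.076     ]] [[0.41619916 0.31418468 0.058     ]]
[0.41997813 0.31955924 0.08592175] [0.41843981 0.31751618 0.08654816]
```

Request:
move_arm --deltas '[[[0,0,0],[-0.01,0.04,-0.2],-1],[[0,0,0],[-0.01,0.04,-0.5],-1],[[0,0,0],[-0.01,0.04,-0.8],-1],[[0,0,0],[-0.01,0.04,-0.95],-1]]'

```text
time: 3.65
tool_pos: [0.4161, 0.3133, 0.0563]
tcp_rot: [-2.81, -1.405, -0.001]
wrist_force: [-0.6, 0.5, -0.7]
width: 1.004
```

Request:
move_arm --deltas '[[[0,0,0],[0,0,-0.2],-1],[[0,0,0],[0,0,-0.33],-1],[[0,0,0],[0,0,-0.33],-0.5],[[0,0,0],[0,0,-0.33],-0.1],[[0,0,0],[0,0,-0.33],0],[[0,0,0],[0,0,-0.33],0.1],[[0,0,0],[0,0,-0.33],0.2],[[0,0,0],[0,0,-0.33],0.3],[[0,0,0],[0,0,-0.33],0.4],[[0,0,0],[0,0,-0.33],0.5],[[0,0,0],[0,0,-0.33],0.5],[[0,0,0],[0,0,-0.33],0.5]]' --grip_force 24

```text
time: 5.15
tool_pos: [0.4166, 0.3139, 0.0244]
tcp_rot: [-2.81, -1.405, -0.003]
wrist_force: [-1.0, -0.1, 5.1]
width: 0.603
```

Request:
move_arm --deltas '[[[0,0,0],[0,0,0.1],0.5],[[0,0,0],[0,0,0.3],0.5],[[0,0,0],[0,0,0.6],0.5],[[0,0,0],[0,0,0.9],0.5],[[0,0,0],[0,0,1],0.5],[[0,0,0],[0,0,1],0.5]]'

```text
time: 5.9
tool_pos: [0.4159, 0.3133, 0.1234]
tcp_rot: [-2.81, -1.405, -0.001]
wrist_force: [-0.2, 0.7, -2.8]
width: 0.601
```

Request:
move_arm --deltas '[[[0,0,0],[0,0,0.2],0.5],[[0,0,0],[0,0,0.5],0.5],[[0,0,0],[0,0,0.8],0.5],[[0,0,0],[0,0,0.8],0.5]]'

```text
time: 6.4
tool_pos: [0.4168, 0.3139, 0.2042]
tcp_rot: [-2.809, -1.405, -0.005]
wrist_force: [0.6, 0.8, -2.7]
width: 0.598
```

Request:
move_arm --deltas '[[[0,0,0],[0.06,-0.2,0],0.5],[[0,0,0],[0.16,-0.5,0],0.5],[[0,0,0],[0.285,-0.88,0],0.5]]'

```text
time: 6.78
tool_pos: [0.4428, 0.2241, 0.2]
tcp_rot: [-2.809, -1.407, 0.007]
wrist_force: [0.7, 0.5, -3.0]
width: 0.601
```

Request:
move_arm --deltas '[[[0,0,0],[0.1,-0.3,0],0.5],[[0,0,0],[0.2,-0.6,0],0.5],[[0,0,0],[0.285,-0.88,0],0.5]]'

```text
time: 7.15
tool_pos: [0.4714, 0.1357, 0.2]
tcp_rot: [-2.809, -1.404, 0.007]
wrist_force: [0.0, 0.4, -3.0]
width: 0.601
```

Request:
move_arm --deltas '[[[0,0,0],[0.1,-0.3,0],0.5],[[0,0,0],[0.2,-0.6,0],0.5],[[0,0,0],[0.285,-0.88,0],0.5]]'

```text
time: 7.52
tool_pos: [0.4998, 0.0481, 0.1999]
tcp_rot: [-2.808, -1.404, 0.007]
wrist_force: [0.5, 0.3, -2.4]
width: 0.598
```

Request:
move_arm --deltas '[[[0,0,0],[0.1,-0.3,0],0.5],[[0,0,0],[0.2,-0.6,0],0.5],[[0,0,0],[0.285,-0.88,0],0.5]]'

```text
time: 7.9
tool_pos: [0.5283, -0.0396, 0.1998]
tcp_rot: [-2.808, -1.404, 0.006]
wrist_force: [0.8, -0.8, -3.0]
width: 0.602
```

Request:
move_arm --deltas '[[[0,0,0],[0.1,-0.3,0],0.5],[[0,0,0],[0.2,-0.6,0],0.5],[[0,0,0],[0.285,-0.88,0],0.5],[[0,0,0],[0.285,-0.88,0],0.5],[[0,0,0],[0.285,-0.88,0],0.5]]'

```text
time: 8.52
tool_pos: [0.5569, -0.1261, 0.2007]
tcp_rot: [-2.807, -1.403, 0.005]
wrist_force: [1.0, 0.5, -2.2]
width: 0.604
```

Run:
```python
from m import *
c=grab('wrist','w2'); s=status.read_state(); print(s['tool_pos'],s['tcp_rot'],s['width'])
g=s['tool_pos']
for z in(g[2]-.023,g[2]+.053): print(z,proj(c,[[g[0],g[1],z]]))
a=np.radians(np.arange(0,360,30)); C=[.5587,-.1263]
for p in proj(c,np.c_[C[0]+.0345*np.cos(a),C[1]+.0345*np.sin(a),0*a+.053]): print(p.round(0),end=' ')
i=c['im'][:,:,::-1].copy()
for p in proj(c,np.c_[C[0]+.0345*np.cos(a),C[1]+.0345*np.sin(a),0*a+.053]): cv2.circle(i,tuple(int(v) for v in p.round()),2,(0,0,255),-1)
cv2.imwrite('pics/w2m.png',i)
```

```text
[ 0.55710546 -0.12585393  0.20134076] [-2.80737889 -1.40438722  0.00348913] 0.6013063370769773
0.1783407600201061 [[318.98611436 291.8289332 ]]
0.2543407600201061 [[319.25313291 416.11342005]]
[360. 188.] [341. 172.] [315. 168.] [291. 178.] [276. 198.] [273. 222.] [283. 244.] [303. 258.] [326. 261.] [349. 252.] [365. 234.] [369. 211.]
```

View pics/w2m.png

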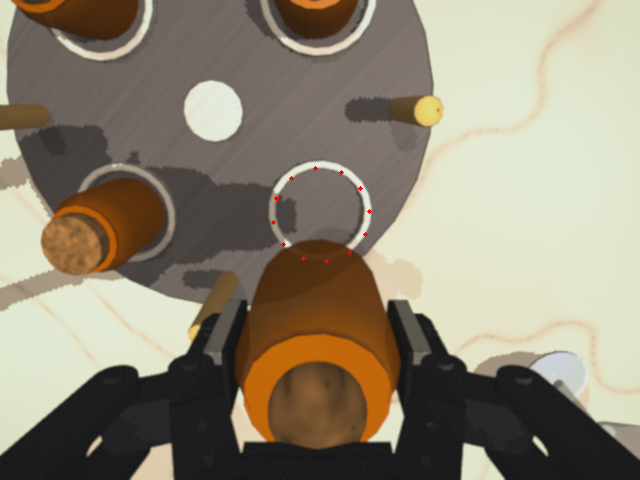

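Run:
```python
from m import *
c=load('w2'); g=np.array([0.5571,-0.1259,0.2013]); a=np.radians(np.arange(0,360,5))
for off in(-.005,0,.005):
  for dz in(-.023,.033):
    X=np.c_[g[0]+.6*off+.026*np.cos(a),g[1]+.8*off+.026*np.sin(a),0*a+g[2]+dz]; p=proj(c,X); print(off,dz,p.min(0).round(),p.max(0).round())
i=c['im'].astype(int); hs=cv2.cvtColor(c['im'],cv2.COLOR_RGB2HSV)
m=(hs[...,1]>130)&(hs[...,0]<20); print([ (u,np.where(m[220:340,u])[0][:1]+220) for u in(300,310,319,330,340)])
```

```text
-0.005 -0.023 [259. 246.] [379. 354.]
-0.005 0.033 [235. 309.] [403. 449.]
0 -0.023 [259. 234.] [379. 344.]
0 0.033 [234. 293.] [404. 437.]
0.005 -0.023 [258. 223.] [380. 335.]
0.005 0.033 [233. 277.] [405. 425.]
[(300, array([242])), (310, array([241])), (319, array([240])), (330, array([242])), (340, array([244]))]
```

Request:
move_arm --deltas '[[[0,0,0],[0.03,0.005,-0.1],0.5],[[0,0,0],[0.03,0.005,-0.3],0.5],[[0,0,0],[0.03,0.005,-0.5],0.5],[[0,0,0],[0.03,0.005,-0.7],0.5],[[0,0,0],[0.03,0.005,-0.85],0.5],[[0,0,0],[0.03,0.005,-1.0],0.5],[[0,0,0],[0.03,0.005,-1.0],0.5]]'

```text
time: 9.45
tool_pos: [0.5601, -0.1259, 0.1015]
tcp_rot: [-2.808, -1.404, 0.004]
wrist_force: [0.1, -0.7, -2.6]
width: 0.603
```

Request:
move_arm --deltas '[[[0,0,0],[0,0,-0.06],0.5],[[0,0,0],[0,0,-0.12],0.5],[[0,0,0],[0,0,-0.17],0.5],[[0,0,0],[0,0,-0.21],0.5],[[0,0,0],[0,0,-0.24],0.5],[[0,0,0],[0,0,-0.26],0.5],[[0,0,0],[0,0,-0.26],0.5]]'

```text
time: 10.32
tool_pos: [0.5612, -0.1262, 0.0771]
tcp_rot: [-2.81, -1.405, 0.0]
wrist_force: [-0.2, -0.2, -3.8]
width: 0.602
```

Run:
```python
from m import *
c=grab('wrist','w3'); s=status.read_state(); print(s['tool_pos'],s['wrist_force'],s['width'])
```

```text
[ 0.56132435 -0.12622576  0.07727929] [ 0.17607461 -0.40671683 -3.2324005 ] 0.600769280342803
```

View pics/w3.png

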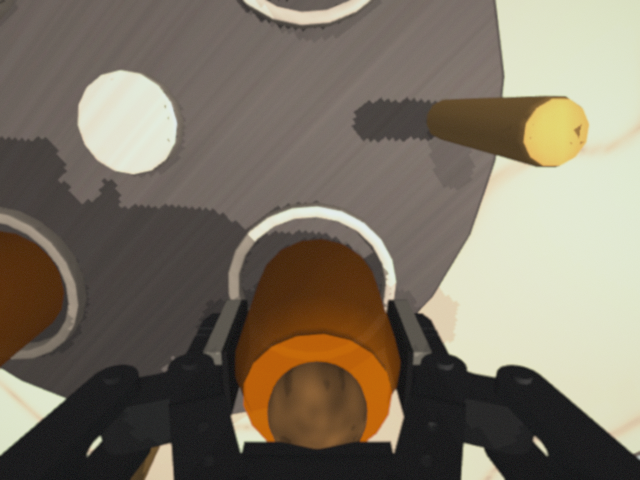

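Run:
```python
from m import *
c=load('w3'); g=np.array([.5612,-.1262,.0772]); a=np.radians(np.arange(0,360,2))
hs=cv2.cvtColor(c['im'],cv2.COLOR_RGB2HSV)
# collar: white top ring, fit circle on plane
m=(hs[...,1]<60)&(hs[...,2]>150); m[:195]=0; m[300:]=0; m[:,:220]=0; m[:,405:]=0
v,u=np.where(m); q=onz(c,np.c_[u,v],.053)[:,:2]; q=q[np.abs(np.hypot(*(q-[.5589,-.1264]).T)-.0345)<.006]
A=np.c_[2*q,np.ones(len(q))]; r=np.linalg.lstsq(A,(q**2).sum(1),rcond=None)[0]; R=np.sqrt(r[2]+(r[:2]**2).sum()); print('collar',len(q),r[:2],R)
# jar bottom rim: amber top edge per column
mj=(hs[...,1]>130)&(hs[...,0]<20); P=[]
for uu in range(275,362,3):
    w=np.where(mj[225:330,uu])[0]
    if len(w): P.append((uu,225+w[0]))
q=onz(c,P,.054)[:,:2]
from scipy.optimize import least_squares
s=least_squares(lambda x:np.hypot(q[:,0]-x[0],q[:,1]-x[1])-.026,[.56,-.126],loss='soft_l1',f_scale=.001); print('jar',s.x,np.abs(s.fun).max(),P[::6])
```

```text
collar 2817 [ 0.5598566  -0.12303898] 0.034139532090829726
jar [ 0.55915803 -0.12748   ] 0.0003159123180032225 [(275, np.int64(256)), (293, np.int64(245)), (311, np.int64(240)), (329, np.int64(241)), (347, np.int64(247))]
```

Request:
move_arm --deltas '[[[0,0,0],[0.005,0.04,0],0.5],[[0,0,0],[0.005,0.04,-0.02],0.5],[[0,0,0],[0.005,0.04,-0.04],0.5],[[0,0,0],[0.005,0.04,-0.06],0.5],[[0,0,0],[0.005,0.04,-0.06],0.5]]'

```text
time: 11.0
tool_pos: [0.5615, -0.1222, 0.0709]
tcp_rot: [-2.809, -1.405, 0.001]
wrist_force: [0.4, -0.2, -2.2]
width: 0.603
```

Request:
move_arm --deltas '[[[0,0,0],[0,0,-0.01],0.5],[[0,0,0],[0,0,-0.01],0.5]]'

```text
time: 11.25
tool_pos: [0.5618, -0.1223, 0.0702]
tcp_rot: [-2.81, -1.405, 0.0]
wrist_force: [-0.5, 0.2, -2.2]
width: 0.604
```

Request:
move_arm --deltas '[[[0,0,0],[0,0,-0.01],0.5],[[0,0,0],[0,0,-0.01],0.5]]'

```text
time: 11.5
tool_pos: [0.562, -0.1223, 0.0695]
tcp_rot: [2.809, 1.405, 0.0]
wrist_force: [0.7, -1.3, -2.3]
width: 0.602
```

Request:
move_arm --deltas '[[[0,0,0],[0,0,-0.005],0.5],[[0,0,0],[0,0,-0.005],0.5]]'

```text
time: 11.75
tool_pos: [0.5621, -0.1223, 0.0694]
tcp_rot: [2.809, 1.405, 0.001]
wrist_force: [-1.2, 1.4, 2.2]
width: 0.599
```

Contact: the force flipped to +2.2 N. Releasing gently.

Request:
move_arm --deltas '[[[0,0,0],[0,0,0],-0.25],[[0,0,0],[0,0,0],-0.4],[[0,0,0],[0,0,0],-0.6],[[0,0,0],[0,0,0],-0.8],[[0,0,0],[0,0,0],-0.9],[[0,0,0],[0,0,0],-0.9],[[0,0,0],[0,0,0],-0.9],[[0,0,0],[0,0,0],-0.9]]'

```text
time: 12.75
tool_pos: [0.5618, -0.1222, 0.0688]
tcp_rot: [-2.81, -1.405, 0.0]
wrist_force: [-0.1, 0.2, -0.2]
width: 0.952
```

Request:
move_arm --deltas '[[[0,0,0],[0,0,0.1],-0.9],[[0,0,0],[0,0,0.4],-0.9],[[0,0,0],[0,0,0.7],-0.9],[[0,0,0],[0,0,1],-0.9],[[0,0,0],[0,0,1],-0.9]]'

```text
time: 13.38
tool_pos: [0.5644, -0.1229, 0.1729]
tcp_rot: [2.805, 1.403, 0.009]
wrist_force: [-0.4, 0.6, 0.2]
width: 0.951
```

Request:
move_arm --deltas '[[[0,0,0],[0,0,0.3],-0.9],[[0,0,0],[0,0,0.5],-0.9],[[0,0,0],[0,0,0.5],-0.9]]'

```text
time: 13.75
tool_pos: [0.5631, -0.1226, 0.2206]
tcp_rot: [2.808, 1.404, 0.004]
wrist_force: [-0.7, -0.2, 0.5]
width: 0.951
```

Run:
```python
from m import *
s=status.read_state(); print(s['tool_pos'],s['tcp_rot'],s['q'],s['wrist_force'],s['width'])
c=grab('wrist','w4')
```

```text
[ 0.56306908 -0.12255776  0.220587  ] [2.80762651 1.40404462 0.00447026] [-2.57559407e-01  8.28828021e-02  1.83470498e+00  3.21936138e-05
  1.22023889e+00  3.85798859e-01] [-0.74072973 -0.19534677  0.54542143] 0.9510483698667044
```

View pics/w4.png

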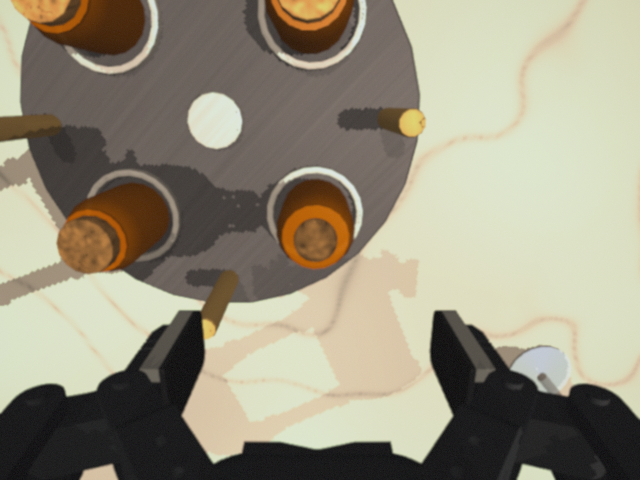

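The jar stands upright in its collar. Peg3's top is at about (208,328), partly behind the finger. I cross-check its position.

Run:
```python
from m import *
c=load('w4'); print('peg3',onz(c,[[209,329]],.13),'peg0',onz(c,[[412,123]],.13),'hub',onz(c,[[215,121]],.057))
C=np.array([.5437,-.0274]); a=np.radians(-81.4-45); print('pred',C+.125*np.array([np.cos(a),np.sin(a)]))
```

```text
peg3 [[ 0.47388966 -0.12703107  0.13      ]] peg0 [[ 0.64503473 -0.09847806  0.13      ]] hub [[ 0.54536601 -0.02533869  0.057     ]]
pred [ 0.46952264 -0.12801172]
```

Request:
move_arm --deltas '[[[0,0,0],[-0.4,-0.02,0],-0.3],[[0,0,0],[-0.8,-0.05,0],-0.3],[[0,0,0],[-0.925,-0.05,0],-0.3],[[0,0,0],[-0.925,-0.05,-0.3],-0.3],[[0,0,0],[-0.925,-0.05,-0.5],-0.3],[[0,0,0],[-0.925,-0.05,-0.7],-0.3],[[0,0,0],[-0.925,-0.05,-0.7],-0.3]]'

```text
time: 14.68
tool_pos: [0.4679, -0.1266, 0.1463]
tcp_rot: [-2.807, -1.404, 0.005]
wrist_force: [0.5, 0.7, 0.5]
width: 0.65
```

Run:
```python
from m import *
s=status.read_state(); print(s['tool_pos'],s['tcp_rot'],s['width'])
c=grab('wrist','w5'); g=s['tool_pos']; print(proj(c,[[g[0],g[1],.13]]))
```

```text
[ 0.4679364  -0.12657885  0.14632846] [-2.80672948 -1.40368603  0.00507143] 0.6499950846186935
[[318.96936475 298.78837632]]
```

View pics/w5.png

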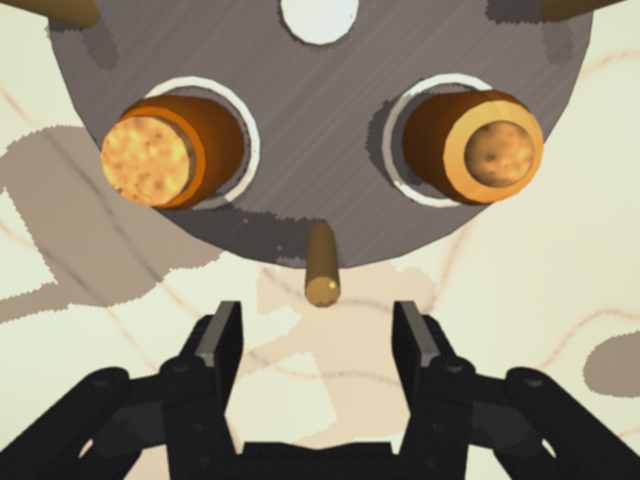

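Peg top at (322,291) against the predicted (319,299), so it is about 4 mm further in. Correct, descend, and close.

Request:
move_arm --deltas '[[[0,0,0],[0.025,0.025,-0.2],-0.3],[[0,0,0],[0.025,0.025,-0.4],-0.3],[[0,0,0],[0.025,0.025,-0.55],-0.3],[[0,0,0],[0.025,0.025,-0.6],-0.3],[[0,0,0],[0.025,0.025,-0.6],0],[[0,0,0],[0.025,0.025,-0.6],0.4],[[0,0,0],[0.025,0.025,-0.6],0.7],[[0,0,0],[0.025,0.025,-0.6],0.9],[[0,0,0],[0.025,0.025,-0.6],1],[[0,0,0],[0.025,0.025,-0.6],1],[[0,0,0],[0.025,0.025,-0.6],1]]' --grip_force 35

```text
time: 16.1
tool_pos: [0.4725, -0.125, 0.0897]
tcp_rot: [2.809, 1.405, 0.002]
wrist_force: [-1.3, 0.0, 6.0]
width: 0.176
```

Run:
```python
from m import *
s=status.read_state(); print(s['tool_pos'],s['tcp_rot'],s['wrist_force'],s['width']*85)
C=np.array([.5437,-.0274]); p=s['tool_pos'][:2]; d=p-C; r=np.hypot(*d); a0=np.degrees(np.arctan2(d[1],d[0])); print('r,a0',r,a0)
tot=103.0; t=np.arange(0,tot+.01,tot/30); 
for th in t:
    e=np.radians(a0+th); q=C+r*np.array([np.cos(e),np.sin(e)])-p; print(round(th,1),round(th/90,3),(q/.1).round(3))
```

```text
[ 0.47246688 -0.12495752  0.0896709 ] [2.80892001e+00 1.40470806e+00 1.59822694e-03] [-1.32142847  0.01274889  5.97380958] 14.936670702350774
r,a0 0.12079580303362085 -126.1356236504477
0.0 0.0 [ 0. -0.]
3.4 0.038 [ 0.06  -0.041]
6.9 0.076 [ 0.122 -0.078]
10.3 0.114 [ 0.186 -0.112]
13.7 0.153 [ 0.252 -0.141]
17.2 0.191 [ 0.32  -0.167]
20.6 0.229 [ 0.389 -0.188]
24.0 0.267 [ 0.459 -0.206]
27.5 0.305 [ 0.53  -0.219]
30.9 0.343 [ 0.602 -0.227]
34.3 0.381 [ 0.674 -0.232]
37.8 0.42 [ 0.747 -0.232]
41.2 0.458 [ 0.819 -0.228]
44.6 0.496 [ 0.891 -0.219]
48.1 0.534 [ 0.962 -0.206]
51.5 0.572 [ 1.032 -0.189]
54.9 0.61 [ 1.102 -0.168]
58.4 0.649 [ 1.169 -0.143]
61.8 0.687 [ 1.235 -0.113]
65.2 0.725 [ 1.3  -0.08]
68.7 0.763 [ 1.362 -0.043]
72.1 0.801 [ 1.422 -0.002]
75.5 0.839 [1.479 0.042]
79.0 0.877 [1.534 0.09 ]
82.4 0.916 [1.585 0.14 ]
85.8 0.954 [1.634 0.194]
89.3 0.992 [1.679 0.251]
92.7 1.03 [1.72 0.31]
96.1 1.068 [1.758 0.372]
99.6 1.106 [1.793 0.435]
103.0 1.144 [1.823 0.501]
```

Request:
move_arm --deltas '[[[0,0,0.012],[0.02,-0.013,0],1],[[0,0,0.038],[0.06,-0.041,0],1],[[0,0,0.076],[0.122,-0.078,0],1],[[0,0,0.114],[0.186,-0.112,0],1],[[0,0,0.153],[0.252,-0.141,0],1],[[0,0,0.191],[0.32,-0.167,0],1],[[0,0,0.229],[0.389,-0.188,0],1],[[0,0,0.267],[0.459,-0.206,0],1],[[0,0,0.305],[0.53,-0.219,0],1],[[0,0,0.343],[0.602,-0.227,0],1],[[0,0,0.381],[0.674,-0.232,0],1]]'

```text
time: 17.48
tool_pos: [0.5403, -0.1484, 0.0897]
tcp_rot: [2.268, 2.172, 0.001]
wrist_force: [0.3, -0.2, 5.0]
width: 0.179
```

Run:
```python
from m import *
s=status.read_state(); print(s['tool_pos'],s['tcp_rot'],s['wrist_force'],s['torque'],s['width']*85)
```

```text
[ 0.54028587 -0.14835285  0.0897208 ] [2.26772452e+00 2.17163891e+00 1.34667430e-03] [ 0.28089014 -0.21845219  4.97704926] [ 0.04178095  0.1137394  -0.09491394] 15.183019765099344
```

Turning well, with low forces. Continuing.

Request:
move_arm --deltas '[[[0,0,0.019],[0.036,0,0],1],[[0,0,0.038],[0.073,0,0],1],[[0,0,0.076],[0.145,0.004,0],1],[[0,0,0.114],[0.217,0.013,0],1],[[0,0,0.153],[0.288,0.026,0],1],[[0,0,0.191],[0.358,0.043,0],1],[[0,0,0.229],[0.428,0.064,0],1],[[0,0,0.267],[0.495,0.089,0],1],[[0,0,0.305],[0.561,0.119,0],1],[[0,0,0.343],[0.626,0.152,0],1],[[0,0,0.382],[0.688,0.189,0],1]]'

```text
time: 18.85
tool_pos: [0.6097, -0.13, 0.0897]
tcp_rot: [1.524, 2.743, 0.0]
wrist_force: [1.3, -2.5, 2.4]
width: 0.175
```

Request:
move_arm --deltas '[[[0,0,0.019],[0.03,0.02,0],1],[[0,0,0.038],[0.06,0.041,0],1],[[0,0,0.076],[0.117,0.085,0],1],[[0,0,0.114],[0.172,0.133,0],1],[[0,0,0.153],[0.223,0.183,0],1],[[0,0,0.191],[0.272,0.237,0],1],[[0,0,0.229],[0.317,0.294,0],1],[[0,0,0.267],[0.358,0.353,0],1],[[0,0,0.305],[0.396,0.415,0],1],[[0,0,0.325],[0.413,0.446,0],1],[[0,0,0.343],[0.431,0.478,0],1],[[0,0,0.343],[0.431,0.478,0],1]]'

```text
time: 20.35
tool_pos: [0.6544, -0.0818, 0.0898]
tcp_rot: [0.741, 3.046, 0.001]
wrist_force: [9.1, -2.1, -0.6]
width: 0.181
```

Run:
```python
from m import *
s=status.read_state(); print(s['tool_pos'],s['tcp_rot'],s['wrist_force'],s['torque'],s['width']*85)
c=grab('top','t2'); c2=grab('scene','s2')
a=cv2.resize(c['im'][150:310,210:450,::-1],(600,400),interpolation=cv2.INTER_CUBIC); cv2.imwrite('pics/t2c.png',a)
```

```text
[ 0.65437579 -0.08180919  0.08975754] [7.40837507e-01 3.04558807e+00 6.72381221e-04] [ 9.11677773 -2.08363915 -0.59355304] [-0.38356243 -1.06662132 -0.13679209] 15.424596533875386
```

View pics/t2c.png

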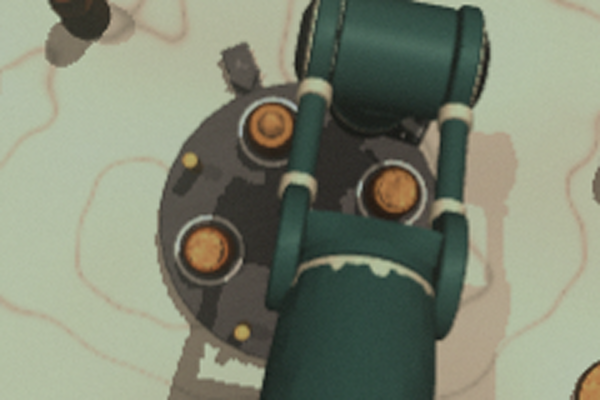

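Run:
```python
from m import *
c=load('t2'); f=lambda l: np.array(l)/2.5+[210,150]
C=np.array([.5437,-.0274])
def ang(P): d=P[:,:2]-C; return np.degrees(np.arctan2(d[:,1],d[:,0])),np.hypot(d[:,0],d[:,1])
print('pegs 0,1 -45,-135:',ang(onz(c,f([[190.5,160.5],[242,333]]),.13)))
print('collars empty,1(-90),3:',ang(onz(c,f([[270.5,132],[208.5,249.5],[392,193]]),.053)))
print('ptr block, tip',ang(onz(c,f([[241,68],[248,92]]),.026)))
print('jar top',ang(onz(c,f([[270,125]]),.125)))
X=cloud(c); m=(X[...,2]>.02)&(X[...,2]<.03)&(abs(X[...,0]-.72)<.04)&(abs(X[...,1]-.03)<.05); m&=np.hypot(X[...,0]-C[0],X[...,1]-C[1])>.158
q=X[m].mean(0)[None]; print(ang(q),m.sum())
# scene view pointer
s=load('s2'); Y=cloud(s); m=(Y[...,2]>.018)&(Y[...,2]<.03)&(np.hypot(Y[...,0]-C[0],Y[...,1]-C[1])>.158)&(abs(Y[...,0]-.72)<.06)&(abs(Y[...,1]-.03)<.07); print('scene ptr',ang(Y[m].mean(0)[None]),m.sum())
i=s['im'][200:320,220:400,::-1]; cv2.imwrite('pics/s2c.png',cv2.resize(i,None,fx=4,fy=4,interpolation=cv2.INTER_CUBIC))
```

```text
pegs 0,1 -45,-135: (array([ 62.78600351, 152.85691179]), array([0.12407478, 0.1253077 ]))
collars empty,1(-90),3: (array([ 19.14540991, 107.29633286, -71.43275147]), array([0.10009374, 0.10057365, 0.10089304]))
ptr block, tip (array([21.58963509, 22.40152531]), array([0.17911197, 0.15204398]))
jar top (array([19.3489857]), array([0.09898692]))
(array([21.58047371]), array([0.18290538])) 170
scene ptr (array([21.18411707]), array([0.18608152])) 205
```

View pics/s2c.png

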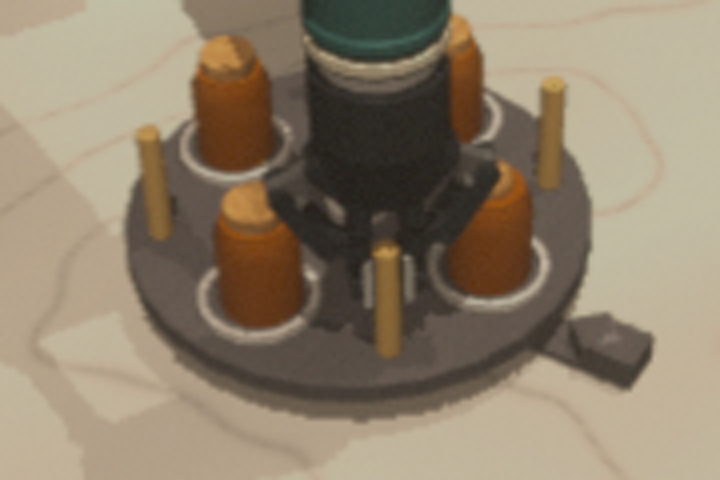

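Measured: the collar is now at about 18° and the pointer at 21.6°. A further 3.6° turn is needed, with 1 mm outward to ease the 9 N side load.

Request:
move_arm --deltas '[[[0,0,0.01],[0.012,0.016,0],1],[[0,0,0.02],[0.024,0.033,0],1],[[0,0,0.03],[0.035,0.05,0],1],[[0,0,0.04],[0.045,0.065,0],1],[[0,0,0.04],[0.045,0.065,0],1],[[0,0,0.04],[0.045,0.065,0],1],[[0,0,0.04],[0.045,0.065,0],1],[[0,0,0.04],[0.045,0.065,0],1]]'

```text
time: 21.45
tool_pos: [0.6577, -0.0748, 0.0897]
tcp_rot: [0.646, 3.07, 0.001]
wrist_force: [5.9, -0.8, 2.7]
width: 0.176
```

Run:
```python
from m import *
s=status.read_state(); print(s['tool_pos'],s['tcp_rot'],s['wrist_force'],s['width']*85)
c=grab('top','t3')
cv2.imwrite('pics/t3c.png',cv2.resize(c['im'][150:310,210:450,::-1],(600,400),interpolation=cv2.INTER_CUBIC))
```

```text
[ 0.65765173 -0.07477964  0.08972288] [6.45890890e-01 3.06981516e+00 1.12535632e-03] [ 5.91247166 -0.79386828  2.71929167] 14.918888483493566
```

View pics/t3c.png

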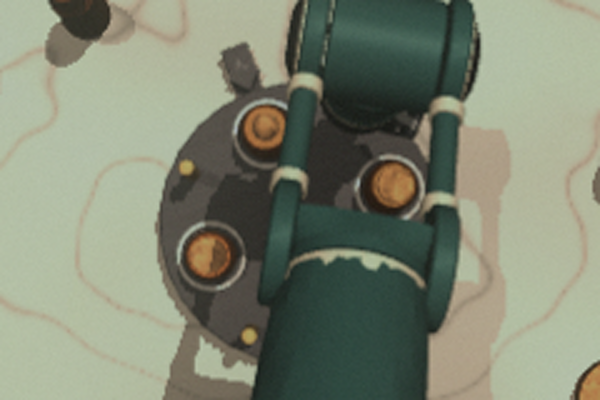

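Run:
```python
from m import *
c=load('t3'); f=lambda l: np.array(l)/2.5+[210,150]
C=np.array([.5437,-.0274])
def ang(P): d=P[:,:2]-C; return np.degrees(np.arctan2(d[:,1],d[:,0])),np.hypot(d[:,0],d[:,1])
print('pegs',ang(onz(c,f([[186.5,168],[249.5,336]]),.13))[0]-[45,135])
print('coll',ang(onz(c,f([[265,134],[210.5,256],[390,188]]),.053))[0]-[0,90,-90])
h=cv2.cvtColor(c['im'],cv2.COLOR_RGB2HSV); n=0
s=status.read_state(); g=s['tool_pos'][:2]; print('tcp',ang(g[None]),s['joint_vel'].round(3)); 
a=np.radians(21.6-45); print('peg3 dist',np.hypot(*(g-C-.125*np.array([np.cos(a),np.sin(a)]))))
```

```text
pegs [21.63880123 21.46481282]
coll [22.67021157 21.35433803 21.77979896]
tcp (array([-22.57663739]), array([0.12343788])) [-0.    -0.002  0.001 -0.002  0.     0.003]
peg3 dist 0.0023720313243079773
```

The collar is at 21.6–21.8° against the pointer's 21.6°, the arm is still, and it is gripping the peg. Handing in.

```bash
python3 -c "
from h import *
print(order.finish_job())"
```

```text
the job is handed in; nothing more can be done
None
```

The job is handed in: the jar stands in the formerly empty collar, right at the pointer, and the arm finished motionless and still gripping peg3. It used about 21.5 s of the 61 s.

- **Jar:** I picked it up with 24 N of grip and lowered it until light contact (about 2 N on the wrist). I then released it and backed off; a wrist picture showed it upright in the collar.
- **Turn:** I gripped peg3 with 35 N and turned the carousel about 103° anticlockwise, with a final 3.6° correction after a camera check.
- **Last checks:**
  - The pegs put the collar at 21.5–21.6°, and the visible collars at 21.4–22.7°, against a pointer direction of about 21.6° (21.2–22.4° depending on view and point). At 100 mm from the axis that is an error of about 1–2 mm.
  - The grasp point was about 2.4 mm from the peg, and the residual side load about 6 N.
  - All the jars visible in the last picture stood in their collars. One of the other three was hidden by the arm there, but it stood in its collar in the scene view just before the final 3.6° turn.
- **Disagreement:** The wrist camera and the top camera differed by about 3–4 mm on the collar and peg positions. I corrected using relative offsets in the wrist view.
- **Not measured:** I did not separately check that the bystanders had not moved. The arm kept clear of them and no unexpected forces showed up.

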